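# Build the collar stack on a shaper spindle

## Robot

A 6-joint arm with a two-finger parallel gripper is mounted at the origin on the work surface. World frame = base frame: x ahead of the robot, y to its left, z up, the work surface at z = 0. Lengths are in m, angles in rad, forces in N, time in s.
With the tool pointing down it reaches from about 0.375 to 0.975 m from the base axis. Payload 3.8 kg.
Tool frame: the origin (TCP) lies midway between the tips of the shut fingers; the grasp point (between the pads) lies ctrl.grip_point_offset behind it (ctrl.grip_point_offset is the distance from the TCP to the grasp point, in m); z points along the fingers, y is the direction in which the jaws open and shut (so a half turn about z gives the same grasp; the last joint's range is limited). The gripper opens to 88 mm and grips with 3 to 60 N. Pads are 18 mm wide; open, the fingers measure 123 mm over their backs; the gripper's body (75 mm by 187 mm) begins 45 mm behind the grasp point.
Start: joints at [1.276, 0.264, 1.604, -0, 1.274, -0.037], TCP at [0.172, 0.653, 0.239] pointing down, gripper open.
Joint ranges: [-2.63, 2.63], [-0.94, 2.18], [0.31, 2.57], [-1.31, 4.45], [0, 2.66], [-2.55, 2.55]. Speed limits (rad/s): [2.57, 2.57, 3.14, 3.14, 3.14, 3.14].

## Interface

Orientations are given as a rotation vector (axis times angle).
In Python, from plant import ctrl, eyes, workorder, models gives the robot as it stands. The module is installed in compiled form; this text tells all that it offers.
- The arm moves only by the shell command python3 -m pendant 'ROWS' [OPENING] [FORCE]. ROWS is JSON, a list of rows, each a list of 6 numbers: the shift along the tool's x, y, z in mm, then the turn, a rotation vector about the tool's x, y, z in degrees. A call has 1 to 12 rows; each row is the pose to reach, as a shift and turn from the pose commanded when the call began, along the tool's axes at that moment; what a row does not reach only later rows make up. A row lasts 1/8 s, in which the tool goes at most 62.5 mm and 10.7 degrees, less where a joint would pass 70% of its speed; a pose out of reach is approached as far as the arm can. A call with a gripper value outside its range is refused whole. OPENING is the finger opening in mm, from 0 to 88.1, set as the call begins (- or left out, the last holds). The fingers move at their own pace and stop on an object; FORCE is the grip in N (left out, the last holds). Time passes only in rows, so rows that repeat a pose let the fingers close. It gives the time, the measured TCP pose, the force and the opening at its end, in the units of the state.
- ctrl.get_obs(): the state, without advancing time (a new reading comes with each control period).
- eyes.grab_frame(name): name is "side" or "top" or "wrist"; returns the picture (384x512x3 uint8, blue, green, red); there is no depth.
- eyes.calibration(name): a dict with "fx", "fy", "cx", "cy" (pixels), "k1" (the pictures are not rectified: a ray, as slopes to the right and down, at radius r is drawn at 1 + k1 r^2 times it, then the intrinsics apply), "position" and "orientation" of the camera in the world. Camera axes: x right, y down, z forward; pixel columns grow to the right and rows downward; lengths in m; the calibration is good to about 2 mm. A picture is of the moment at which its call begins: read the wrist's pose just before it. calibration takes no time and is no camera call; for the wrist camera it gives the pose at the moment of the call.
- workorder.close_job(): hands the job in, once; it reports no verdict.
Trained networks look in the newest picture that a camera, given by its name, has taken for a name from the list of things; names that differ only in an ending like _2 or _b are one class to them, and where a whole thing is asked for, a point or a joint stands for the part that bears it (a point fixed in the world has none). Each returns a list of dicts, best first, with "conf" (0 to 1); they miss things now and then, are a little off and sometimes report something else, mostly with a low value. They report only what shows in the picture. A call takes as long as a camera call. They do not tell look-alikes from the thing itself.
- models.recognise(label, camera): "box" ([left, top, right, bottom] in pixels, round what is visible of it).
- models.masks_of(label, camera): "mask" (384x512 bool, what is visible of it) and "box" ([left, top, right, bottom] in pixels, round what is visible of it).
The state is a dict: "clock": time; "joint_positions": joint angles; "dq": joint speeds; "joint_efforts": joint torques, N m; "ee_pos": TCP position; "orientation": TCP orientation; "force": force on the tool from outside, world axes, zero at the start; "ft_torque": the same for the moment, N m; "width": finger opening in m.
Only numpy, scipy, OpenCV 4.12 (cv2) and the standard library are available. Lean on these libraries where they do the work, as an engineer would, in place of code of your own. Each camera call takes 0.05 s, during which the arm holds its last target. There are 200 camera calls.

## Task

Build up the collars on the shaper spindle that stands upright in its grey setting stand: first thread the tall blue spacer collar down until it sits flush on the dark flange, then thread the brass guide collar down until it sits flush on the blue one. Lower each collar down the spindle by hand rather than letting it drop, let go of both, and leave the black collar and the other loose things on the bench where they are.

Things in the scene. Friction and masses are not known exactly. Their poses are not given: they have to be found in the camera images.
- stand: setting stand screwed to the bench: grey 140 x 140 x 30 mm block (sides along its x and y, origin at the centre of its underside), on it a dark round flange 68 mm in diameter and 15 mm thick, and on that the upright steel spindle; it does not move
- seat (a point): centre of the flange's upper face, 45 mm above the bench, at the foot of the spindle on its axis; z up along the spindle. Spindle diameter 30 mm; it stands 76 mm above this face
- spindle_top (a point): centre of the spindle's upper end, 121 mm above the bench. The top 13 mm are a lead-in: the end is 18 mm in diameter for 4 mm, then widens in a cone over 9 mm to the full 30 mm. With both collars home the stack stands 78 mm above the flange, 2 mm higher than this end
- blue_collar_centre (a point): centre (on the axis, half-way up) of the blue anodised aluminium spacer collar: a plain ring of 60 mm outside diameter, 34 mm bore and 50 mm height, standing on the bench with its axis (z) upright; 0.21 to 0.31 kg; the lower one in the stack. When it is home the spindle stands 26 mm out of its top: keep that room free between the fingers
- blue_collar: the same blue collar; origin on its axis at its underside
- brass_collar_centre (a point): centre (on the axis, half-way up) of the brass guide collar: a plain ring of 60 mm outside diameter, 34 mm bore and 28 mm height, standing on the bench with its axis (z) upright; 0.36 to 0.54 kg; the upper one in the stack
- brass_collar: the same brass collar; origin on its axis at its underside
- black_collar_centre (a point): centre (on the axis, half-way up) of the black collar: a plain ring of 60 mm outside diameter, 34 mm bore and 40 mm height, standing on the bench with its axis (z) upright; not needed, stays where it is. The three collars may change places with one another
- wrench: steel open-ended wrench, 200 mm long, lying flat on the bench along its x; origin about mid-length, underneath; not needed
- sanding_block: cork sanding block with a red sole, 70 x 110 x 32 mm; origin under its centre; not needed
- offcut: dark wooden strip, 45 x 200 x 20 mm, long side along its y; origin under its centre; not needed
- finish_jar: amber jar with a white lid, 80 mm in diameter, 110 mm high; origin under its centre; not needed
Mind the look-alikes: they are no part of the job. What is shaped like the blue_collar but orange or purple is not meant.

How it is judged:
On the way, in this order (a step that is already met when the one before it is completed fails the run):
1. the blue collar is threaded fully home on the flange (horizontal distance between blue_collar_centre and seat below 0.004 m and z of blue_collar_centre in the frame of seat between 0.021 and 0.028 m and angle between the z axis of blue_collar_centre and the z axis of seat, either way round below 0.05 rad), for 0.2 s.
2. the brass collar is threaded fully home on the blue one (all of step 1 and horizontal distance between brass_collar_centre and seat below 0.004 m and z of brass_collar_centre in the frame of seat between 0.06 and 0.067 m and angle between the z axis of brass_collar_centre and the z axis of seat, either way round below 0.05 rad), for 0.2 s.
At the end, for the whole second after the job is handed in: The blue collar lies flush on the flange and the brass collar flush on the blue one, both round the spindle (centre within 4 mm of its axis, height within 3 mm above and 4 mm below the seated height, tilt under 0.05 rad), both at rest and released (all of step 2 and linear speed of each of blue_collar, brass_collar below 0.02 m/s and angular speed of each of blue_collar, brass_collar below 0.2 rad/s); the robot touches nothing.
It fails at once if the blue collar is let fall down the spindle (faster than 0.5 m/s) (horizontal distance between blue_collar_centre and seat below 0.02 m and z of blue_collar_centre in the frame of seat below 0.101 m and linear speed of blue_collar above 0.5 m/s).
It fails at once if the brass collar is let fall down the spindle (faster than 0.5 m/s) (horizontal distance between brass_collar_centre and seat below 0.02 m and z of brass_collar_centre in the frame of seat below 0.09 m and linear speed of brass_collar above 0.5 m/s).
It fails at once if the black collar is shifted by more than 30 mm or knocked over (distance of black_collar_centre from where it was at the start of the episode above 0.03 m or angle between black_collar_centre's own z axis and vertical above 0.5 rad).
It fails at once if the wrench, sanding block or offcut is shifted by more than 30 mm or knocked over (distance of any of wrench, sanding_block, offcut from where it was at the start of the episode above 0.03 m or angle between any of wrench, sanding_block, offcut's own z axis and vertical above 0.5 rad).
It fails at once if the jar is shifted by more than 30 mm or knocked over (distance of finish_jar from where it was at the start of the episode above 0.03 m or angle between finish_jar's own z axis and vertical above 0.5 rad).
It also fails if it takes over 64 s, if anything falls off the work surface, if the arm or the gripper's body presses on something with over 40 N, if the wrist force passes 120 N, or if a joint passes its speed limit or range.

## Working session

There is one attempt and no reset: what is moved stays moved. The work goes in short steps, Python scripts to look and compute and a shell command to move; the robot and the scene stay as the last step left them, time stands still between calls to the robot, and variables do not carry over. Pictures are saved under pics/ and viewed, about 8 in all and at most 12, crops included, and the job is handed in when it is done.

```bash
mkdir -p pics
cat > h.py <<'E'
import numpy as np, cv2
from scipy.spatial.transform import Rotation as R
from plant import ctrl, eyes, workorder, models
def rot(o):
    o=np.array(o,float)
    if o.shape==(3,3): return o
    return R.from_rotvec(o).as_matrix() if o.size==3 else R.from_quat(o).as_matrix()
def K(c): return np.array([[c['fx'],0,c['cx']],[0,c['fy'],c['cy']],[0,0,1.]]), np.array([c['k1'],0,0,0,0.])
def ray(c,uv):
    k,d=K(c); p=cv2.undistortPoints(np.array([[uv]],float),k,d)[0,0]
    return rot(c['orientation'])@np.array([p[0],p[1],1.])
def onplane(c,uv,z):
    r=ray(c,uv); o=np.array(c['position']); return o+r*(z-o[2])/r[2]
def proj(c,P):
    k,d=K(c); M=rot(c['orientation']).T; P=np.atleast_2d(P).astype(float)
    return cv2.projectPoints(P,cv2.Rodrigues(M)[0],-M@np.array(c['position']),k,d)[0][:,0]
def totool(v,o=None):  # world vector m -> tool mm
    s=ctrl.get_obs(); return rot(s['orientation']).T@np.array(v)*1000
E
python3 - <<'E'
from h import *
s=ctrl.get_obs(); print(s, ctrl.grip_point_offset)
fs=[]
for n in ("top","side","wrist"):
    f=eyes.grab_frame(n); cv2.imwrite(f'pics/{n}0.png',f); c=eyes.calibration(n); print(n,c)
    for l in ("stand","blue_collar","brass_collar","black_collar_centre"):
        print(l,[(np.round(d['box']).tolist(),round(d['conf'],2)) for d in models.recognise(l,n)][:5])
E
```

```text
{'clock': 0.0, 'joint_positions': array([ 1.27611557e+00,  2.64746111e-01,  1.60538491e+00, -1.60946708e-06,
        1.27370390e+00, -3.68999758e-02]), 'dq': array([-0.00022533, -0.00145569, -0.00049319,  0.00057139,  0.00109697,
       -0.00015349]), 'joint_efforts': array([ 3.03959896e-04, -5.02105486e+01, -3.56875491e+01,  7.28387944e-02,
        2.93895334e-02, -2.15619834e-04]), 'ee_pos': array([0.17187402, 0.65200562, 0.23738687]), 'orientation': array([-0.40375254, -3.11516626,  0.00347384]), 'force': array([-0.02784151, -0.67007728,  0.97965456]), 'ft_torque': array([-0.01580963,  0.01739401, -0.00705677]), 'width': 0.0883854321321318} 0.0187
top {'fx': 370.4503132544973, 'fy': 370.4503132544973, 'cx': 257.2433226460836, 'cy': 194.59327507116134, 'k1': -0.0862323739134077, 'position': array([0.44634936, 0.10175102, 1.06615791]), 'orientation': array([-2.18649547,  2.12526917, -0.17818158])}
stand [([333.0, 164.0, 382.0, 217.0], 0.72)]
blue_collar [([224.0, 208.0, 240.0, 230.0], 0.85), ([291.0, 227.0, 312.0, 251.0], 0.74), ([251.0, 234.0, 274.0, 256.0], 0.72), ([270.0, 266.0, 
[... 437 characters left out ...]
 2.29276996, -1.31809888])}
stand [([282.0, 144.0, 350.0, 197.0], 0.81)]
blue_collar [([243.0, 226.0, 269.0, 262.0], 0.86), ([292.0, 221.0, 316.0, 254.0], 0.85), ([334.0, 226.0, 365.0, 260.0], 0.84), ([308.0, 201.0, 335.0, 229.0], 0.72), ([273.0, 250.0, 303.0, 284.0], 0.7)]
brass_collar [([214.0, 273.0, 243.0, 304.0], 0.57)]
black_collar_centre [([209.0, 210.0, 237.0, 238.0], 0.67)]
wrist {'fx': 333.7580535337933, 'fy': 333.7580535337933, 'cx': 262.3530482258287, 'cy': 195.0070815832177, 'k1': -0.08878291739558516, 'position': array([0.0946998 , 0.67326748, 0.3844025 ]), 'orientation': array([2.27828042, 1.75344356, 0.28131786])}
stand []
blue_collar []
brass_collar []
black_collar_centre []
```

View pics/top0.png

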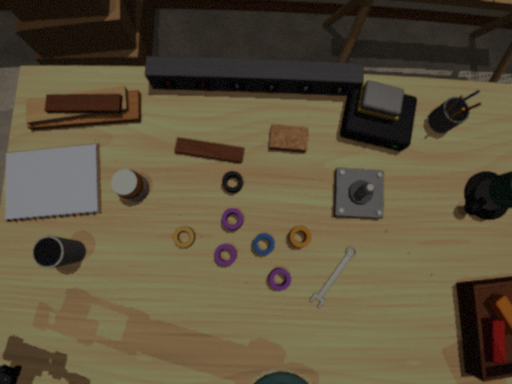

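View pics/side0.png

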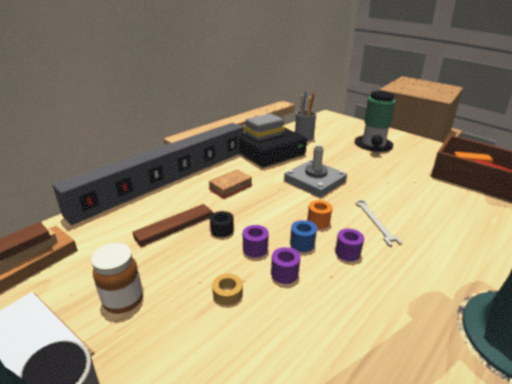

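Top view: blue collar at (263,244), brass (184,237), black (232,182), stand (359,193). The orange and purple rings are decoys. Next I work out rough positions.

```bash
cat >> h.py <<'E'
def ring(h,z0=0,Ro=.03,n=48):
    a=np.linspace(0,2*np.pi,n,endpoint=False); c=np.c_[Ro*np.cos(a),Ro*np.sin(a)]
    return np.vstack([np.c_[c,np.full(n,z0)],np.c_[c,np.full(n,z0+h)]])
def fitbox(c,box,P,g):   # xy such that projected points' box matches
    from scipy.optimize import least_squares
    def f(x):
        q=proj(c,P+np.array([x[0],x[1],0])); b=np.r_[q.min(0),q.max(0)]
        return b-np.array(box,float)
    r=least_squares(f,g); return r.x, r.fun
E
python3 - <<'E'
from h import *
for n in("top","side"):
    eyes.grab_frame(n); c=eyes.calibration(n)
    for l,h in (("blue_collar",.05),("brass_collar",.028),("black_collar_centre",.04)):
        for d in models.recognise(l,n)[:6]:
            b=d['box']; g=onplane(c,[(b[0]+b[2])/2,(b[1]+b[3])/2],h/2)[:2]
            x,e=fitbox(c,b,ring(h),g); print(n,l,np.round(b),np.round(x,4),np.round(e,1))
    for l in("stand","finish_jar","wrench","offcut","sanding_block"):
        for d in models.recognise(l,n)[:1]:
            b=d['box'];print(n,l,np.round(b),[np.round(onplane(c,p,.02)[:2],3).tolist() for p in ((b[0],b[1]),(b[2],b[3]))])
c=eyes.calibration("top")
print("spindle top",onplane(c,[370,187],.121), onplane(c,[359,194],.03))
E
```

```text
top blue_collar [253. 234. 274. 256.] [0.4565 0.0616] [-0.9  0.2  0.9 -0.2]
top blue_collar [290. 226. 312. 253.] [ 0.4742 -0.0426] [-0.6  2.7  0.6 -2.7]
top blue_collar [224. 208. 240. 235.] [0.5186 0.1501] [-2.8  2.3  2.9 -2.3]
top blue_collar [332. 164. 379. 217.] [ 0.6178 -0.2011] [ 11.1  14.3 -10.8 -14.6]
top blue_collar [213. 246. 235. 264.] [0.4259 0.1691] [-0.7 -1.8  0.7  1.7]
top blue_collar [270. 266. 291. 289.] [0.369  0.0119] [-0.8 -0.3  0.8  0.3]
top brass_collar [173. 224. 197. 252.] [0.4697 0.2814] [ 0.6  3.2 -0.6 -3.1]
top brass_collar [177. 135. 247. 164.] [0.7275 0.2177] [ 24.2   3.3 -24.8  -3. ]
top brass_collar [334. 166. 380. 216.] [ 0.6189 -0.2081] [ 11.3  14.1 -11.2 -14.1]
top black_collar_centre [228. 171. 244. 192.] [0.6339 0.1432] [-2.2 -1.2  2.2  1.2]
top stand [333. 166. 382. 219.] [[0.689, -0.136], [0.539, -0.278]]
top finish_jar [112. 169. 150. 200.] [[0.66, 0.505], [0.573, 0.387]]
top wrench [313. 246. 357. 307.] [[0.456, -0.079], [0.289, -0.206]]
top offcut [174. 137. 244. 165.] [[0.762, 0.329], [0.685, 0.121]]
top sanding_block [270. 124. 307. 154.] [
[... 316 characters left out ...]
] [-0.1  0.1  0.1 -0.1]
side blue_collar [335. 226. 367. 258.] [0.3657 0.0047] [ 0.9 -1.1 -0.8  1. ]
side brass_collar [213. 274. 242. 306.] [0.4689 0.2868] [-1.3 -1.   1.3  0.7]
side black_collar_centre [208. 210. 236. 239.] [0.6269 0.1556] [ 1.3  0.  -1.3  0.1]
side stand [284. 143. 349. 197.] [[0.835, -0.332], [0.471, -0.169]]
side finish_jar [ 97. 244. 145. 313.] [[0.772, 0.404], [0.529, 0.432]]
side wrench [355. 205. 400. 246.] [[0.439, -0.147], [0.276, -0.066]]
side offcut [132. 204. 211. 248.] [[0.864, 0.259], [0.582, 0.232]]
side sanding_block [208. 172. 254. 199.] [[0.857, 0.006], [0.651, 0.021]]
spindle top [ 0.61291907 -0.21163287  0.121     ] [ 0.60759385 -0.20920575  0.03      ]
```

```bash
cat >> h.py <<'E'
def plan(xyz,yaw):  # row to take TCP to xyz, pointing down, tool y at angle yaw (deg, mod 180)
    s=ctrl.get_obs(); M=rot(s['orientation']); best=None
    for a in (yaw,yaw+180):
        a=np.radians(a); y=np.array([np.cos(a),np.sin(a),0]); z=np.array([0,0,-1.])
        T=np.c_[np.cross(y,z),y,z]; rv=R.from_matrix(M.T@T).as_rotvec(degrees=True)
        if best is None or np.linalg.norm(rv)<np.linalg.norm(best): best=rv
    d=M.T@(np.array(xyz)-s['ee_pos'])*1000
    print("pos",np.round(s['ee_pos'],4),"yaw",round(np.degrees(np.arctan2(M[1,1],M[0,1])),2),"ROW",np.round(np.r_[d,best],1).tolist(),"rows>=",round(max(np.linalg.norm(d)/62.5,np.linalg.norm(best)/10.7),1),"q",np.round(s['joint_positions'],2))
E
python3 - <<'E'
from h import *
M=rot(ctrl.get_obs()['orientation']); c=eyes.calibration('wrist'); C=rot(c['orientation'])
print("cam offset in tool",M.T@(c['position']-ctrl.get_obs()['ee_pos']),"\naxes",np.round(M.T@C,3))
plan([.456,.060,.24],-21); plan([.611,-.211,.28],-21)
E
```

```text
cam offset in tool [ 0.08010137  0.00017012 -0.14569366] 
axes [[-0.001 -0.95  -0.314]
 [ 1.    -0.001 -0.001]
 [ 0.001 -0.314  0.95 ]]
pos [0.1721 0.6527 0.2387] yaw 75.23 ROW [-425.6, -500.7, -1.3, -0.0, -0.0, -83.8] rows>= 10.5 q [ 1.28  0.26  1.6  -0.    1.27 -0.04]
pos [0.1721 0.6527 0.2387] yaw 75.23 ROW [-644.6, -723.2, -41.3, -0.0, -0.0, -83.8] rows>= 15.5 q [ 1.28  0.26  1.6  -0.    1.27 -0.04]
```

```bash
sed -i 's/(yaw,yaw+180)/(yaw,)/' h.py
python3 -m pendant '[[-645,-723,0,0,0,0],[-645,-723,0,0,0,20],[-645,-723,0,0,0,40],[-645,-723,0,0,0,60],[-645,-723,0,0,0,80],[-645,-723,0,0,0,96.2],[-645,-723,0,0,0,96.2],[-645,-723,0,0,0,96.2],[-645,-723,0,0,0,96.2],[-645,-723,0,0,0,96.2],[-645,-723,0,0,0,96.2],[-645,-723,0,0,0,96.2]]' 88
python3 - <<'E'
from h import *
plan([.611,-.211,.24],-21)
E
```

```text
clock: 3.15
ee_pos: [0.513, -0.0178, 0.2392]
orientation: [2.588, 1.779, 0.002]
force: [1.6, 0.7, 0.8]
width: 0.0877
pos [ 0.513  -0.0178  0.2392] yaw -20.99 ROW [-145.2, 160.7, -0.7, 0.1, -0.0, 0.0] rows>= 3.5 q [-0.08 -0.05  1.94  0.    1.24  0.28]
```

```bash
python3 -m pendant '[[-145,161,0,0,0,0],[-145,161,0,0,0,0],[-145,161,0,0,0,0],[-145,161,0,0,0,0],[-145,161,0,0,0,0],[-145,161,0,0,0,0]]'
python3 - <<'E'
from h import *
s=ctrl.get_obs(); print(s['ee_pos'],s['dq'].round(3))
c=eyes.calibration('wrist'); f=eyes.grab_frame('wrist'); cv2.imwrite('pics/w1.png',f)
print(proj(c,[[.611,-.211,.121],[.611,-.211,.045]]), [ (d['box'],d['conf']) for d in models.recognise('stand','wrist')][:2])
np.save('c1.npy',c,allow_pickle=True)
E
```

```text
clock: 3.9
ee_pos: [0.6102, -0.208, 0.2385]
orientation: [-2.588, -1.78, 0.0]
force: [-0.1, 1.3, 0.9]
width: 0.0881
[ 0.61015482 -0.20799641  0.23846431] [ 0.015 -0.015  0.011 -0.001 -0.001  0.   ]
[[262.94260117 192.06475106]
 [262.86902263 169.85950966]] [([185.0, 84.1, 341.9, 239.0], 0.94)]
```

View pics/w1.png

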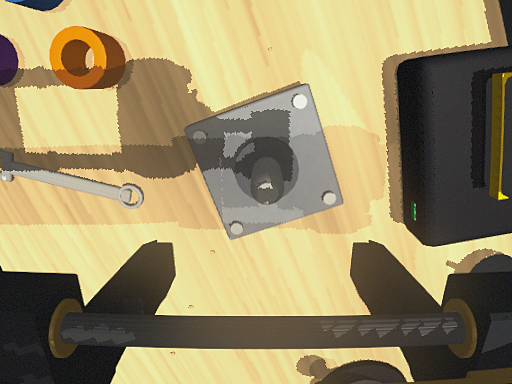

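```bash
cat >> h.py <<'E'
def sil(c,pts,shape=(384,512)):  # filled hull of projected points, 4x supersampled
    q=cv2.convexHull((proj(c,pts)*16).round().astype(np.int32)); m=np.zeros(shape,np.uint8)
    cv2.fillConvexPoly(m,q,255,cv2.LINE_AA,4); return m/255.
E
python3 - <<'E'
from h import *
from scipy.optimize import minimize
c=np.load('c1.npy',allow_pickle=True).item(); f=cv2.imread('pics/w1.png'); eyes.grab_frame('wrist')
m=models.masks_of('stand','wrist')[0]['mask'].astype(np.uint8)
h=np.array([[x,y,z] for x in(-.07,.07) for y in(-.07,.07) for z in(0,.03)])
mm=m.astype(float)
def cost(p):
    P=R.from_euler('z',p[2]).apply(h)+[p[0],p[1],0]; return np.abs(sil(c,P)-mm).sum()
best=min((minimize(cost,[.611,-.211,a],method='Nelder-Mead',options=dict(initial_simplex=[[.611,-.211,a],[.616,-.211,a],[.611,-.206,a],[.611,-.211,a+.1]])) for a in(-.2,.1,.4,.7)),key=lambda r:r.fun)
print(best.x,best.fun,m.sum())
x,y=best.x[:2]
o=cv2.resize(f[70:250,170:360],None,fx=4,fy=4,interpolation=cv2.INTER_CUBIC)
def circ(r,z,col):
    a=np.linspace(0,6.2832,60); q=proj(c,np.c_[x+r*np.cos(a),y+r*np.sin(a),np.full(60,z)])
    cv2.polylines(o,[((q-[170,70]+.5)*4-.5).round().astype(np.int32)],True,col,1)
circ(.034,.045,(0,255,255));circ(.009,.121,(0,0,255));circ(.015,.108,(0,255,0));
P=R.from_euler('z',best.x[2]).apply(h[1::2])+[x,y,0]; q=proj(c,P)[[0,1,3,2]]
cv2.polylines(o,[((q-[170,70]+.5)*4-.5).round().astype(np.int32)],True,(255,0,0),1)
cv2.imwrite('pics/w1c.png',o[:600])
E
```

```text
[ 0.61349071 -0.21289243 -0.03149027] 611.5607843137254 15865
```

View pics/w1c.png

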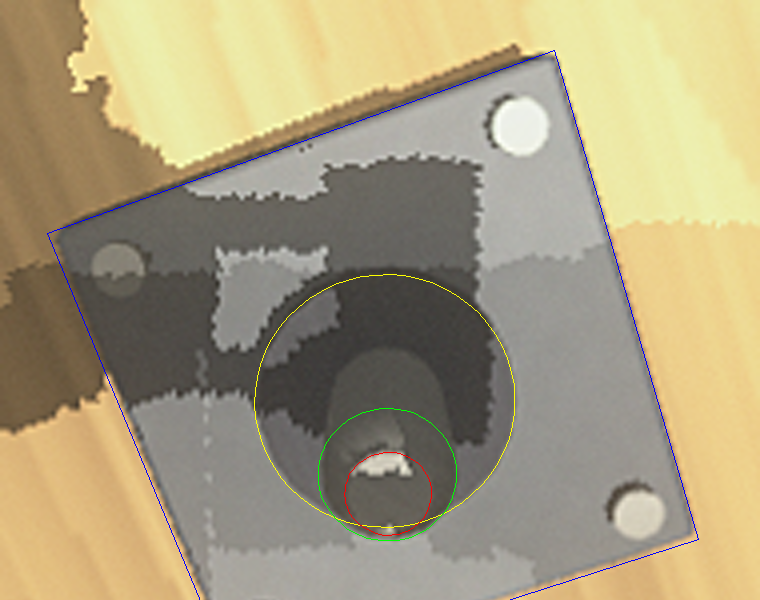

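The block fit puts the spindle axis at about (0.6135, -0.2129). The overlaid spindle rings agree to about 1 mm. Next I hover over the blue collar at the same yaw.

Run:
```python
from h import *
plan([.456,.060,.19],-21)
```

```text
pos [ 0.6103 -0.2074  0.239 ] yaw -20.89 ROW [194.8, -239.5, 49.0, 0.0, -0.0, 0.1] rows>= 5.0 q [-0.37  0.21  1.67  0.    1.26 -0.  ]
```

```bash
python3 -m pendant '[[195,-240,49,0,0,0],[195,-240,49,0,0,0],[195,-240,49,0,0,0],[195,-240,49,0,0,0],[195,-240,49,0,0,0],[195,-240,49,0,0,0],[195,-240,49,0,0,0],[195,-240,49,0,0,0]]'
cat >> h.py <<'E'
def fitcollar(c,mask,h,g,z0=0):
    from scipy.optimize import minimize
    P=ring(h,z0,n=72); mm=mask.astype(float)
    # fill bore: compare with hull of the mask
    cs,_=cv2.findContours(mask.astype(np.uint8),cv2.RETR_EXTERNAL,cv2.CHAIN_APPROX_NONE); k=max(cs,key=cv2.contourArea)
    mm=np.zeros(mask.shape,np.uint8); cv2.drawContours(mm,[cv2.convexHull(k)],-1,1,-1); mm=mm.astype(float)
    r=minimize(lambda p:np.abs(sil(c,P+[p[0],p[1],0])-mm).sum(),g,method='Nelder-Mead',options=dict(initial_simplex=[g,[g[0]+.004,g[1]],[g[0],g[1]+.004]]))
    return r.x,r.fun/mm.sum()
E
python3 - <<'E'
from h import *
s=ctrl.get_obs();print(s['ee_pos'])
c=eyes.calibration('wrist'); f=eyes.grab_frame('wrist'); cv2.imwrite('pics/w2.png',f)
u=proj(c,[[.456,.060,.025]])[0]; print(u)
for d in models.masks_of('blue_collar','wrist'):
    b=d['box']; 
    g=onplane(c,[(b[0]+b[2])/2,(b[1]+b[3])/2],.025)[:2]; col=f[d['mask']].mean(0)
    print(np.round(b),round(d['conf'],2),col.round(),*fitcollar(c,d['mask'],.05,g))
E
```

```text
clock: 5.1
ee_pos: [0.4574, 0.0584, 0.1904]
orientation: [2.589, 1.778, 0.002]
force: [0.1, -0.2, -0.5]
width: 0.0882
[0.45737854 0.05839488 0.1904096 ]
[258.5441539 173.3463733]
[228. 137. 295. 209.] 0.78 [104.  84.  76.] [0.45995461 0.06089802] 0.070327634656745
[160. 212. 224. 282.] 0.76 [104.  70. 105.] [0.36610476 0.01526837] 0.15644377905053705
[148.  39. 223. 116.] 0.7 [137.  76. 126.] [0.42931257 0.16376438] 0.08481418044924977
[288. 216. 349. 291.] 0.68 [ 40. 107. 171.] [ 0.48305539 -0.04026896] 0.051790269654835366
```

View pics/w2.png

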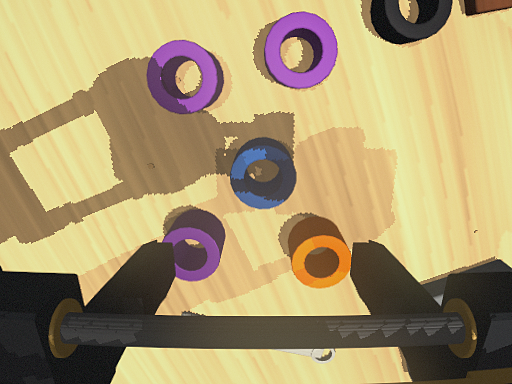

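Run:
```python
from h import *
plan([.4597,.0607,.0195],-21)
```

```text
pos [0.4573 0.0582 0.1901] yaw -21.08 ROW [3.2, 1.2, 170.6, 0.0, -0.0, -0.1] rows>= 2.7 q [ 0.07 -0.11  2.1  -0.    1.15  0.44]
```

```bash
python3 -m pendant '[[3.2,1.2,50,0,0,0],[3.2,1.2,100,0,0,0],[3.2,1.2,135,0,0,0],[3.2,1.2,155,0,0,0],[3.2,1.2,170,0,0,0],[3.2,1.2,170,0,0,0],[3.2,1.2,170,0,0,0]]'
python3 - <<'E'
from h import *
plan([.4597,.0607,.0195],-21)
E
```

```text
clock: 6.08
ee_pos: [0.4596, 0.0616, 0.0205]
orientation: [2.588, 1.779, 0.002]
force: [0.0, -0.4, 0.9]
width: 0.0881
pos [0.4596 0.0616 0.0205] yaw -21.0 ROW [-0.8, 0.4, 1.0, 0.1, -0.0, -0.0] rows>= 0.0 q [ 0.08  0.12  2.23 -0.    0.79  0.45]
```

```bash
python3 -m pendant '[[0,0,0,0,0,0],[0,0,0,0,0,0],[0,0,0,0,0,0],[0,0,0,0,0,0],[0,0,0,0,0,0],[0,0,0,0,0,0],[0,0,0,0,0,0],[0,0,0,0,0,0]]' 50 30
python3 - <<'E'
from h import *
s=ctrl.get_obs(); print(s['ee_pos'],s['width'],s['force'])
f=eyes.grab_frame('wrist'); cv2.imwrite('pics/w3.png',f)
E
```

```text
clock: 7.08
ee_pos: [0.459, 0.0618, 0.0202]
orientation: [2.588, 1.78, 0.001]
force: [-1.4, 0.6, 5.9]
width: 0.06
[0.45897059 0.06184436 0.02015993] 0.05999149421452818 [-1.3938614   0.57539248  5.86337999]
```

View pics/w3.png

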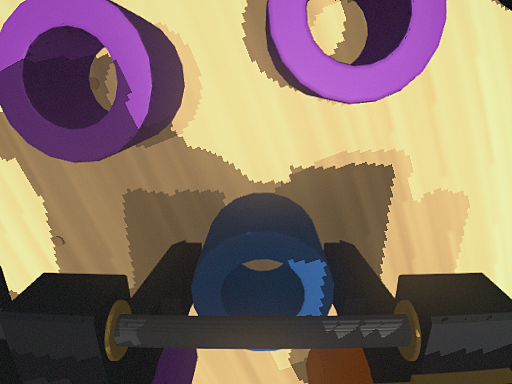

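Blue is gripped at 60 mm width. The view shows the blue collar centred between the fingers near (262,290). Now lift and carry it.

```bash
python3 -m pendant '[[0,0,-30,0,0,0],[0,0,-80,0,0,0],[0,0,-130,0,0,0],[0,0,-170,0,0,0],[0,0,-170,0,0,0]]'
python3 - <<'E'
from h import *
plan([.6131,-.2122,.19],-21)
E
```

```text
clock: 7.75
ee_pos: [0.4608, 0.0619, 0.1926]
orientation: [2.586, 1.778, 0.009]
force: [0.1, 0.1, -2.8]
width: 0.0595
pos [0.4608 0.0619 0.1926] yaw -20.98 ROW [-201.5, 240.3, 3.5, 0.3, -0.2, 0.0] rows>= 5.0 q [ 0.08 -0.11  2.09  0.    1.15  0.45]
```

```bash
python3 -m pendant '[[-35,42,0,0,0,0],[-75,89,0,0,0,0],[-112,134,0,0,0,0],[-148,177,0,0,0,0],[-180,215,0,0,0,0],[-201.5,240.3,0,0,0,0],[-201.5,240.3,0,0,0,0],[-201.5,240.3,0,0,0,0],[-201.5,240.3,0,0,0,0]]'
python3 - <<'E'
from h import *
plan([.6131,-.2122,.15],-21); s=ctrl.get_obs(); print(s['force'],s['width'])
f=eyes.grab_frame('wrist'); cv2.imwrite('pics/w4.png',f); 
c=eyes.calibration('side'); g=eyes.grab_frame('side')[100:210,250:390]; cv2.imwrite('pics/pair.png',np.hstack([cv2.resize(f,(400,300)),cv2.resize(g,(382,300),interpolation=cv2.INTER_CUBIC)]))
E
```

```text
clock: 8.88
ee_pos: [0.6098, -0.2111, 0.1884]
orientation: [-2.586, -1.78, 0.002]
force: [-0.3, 0.1, -2.4]
width: 0.0593
pos [ 0.6098 -0.2111  0.1884] yaw -20.92 ROW [0.1, 3.5, 38.4, -0.1, -0.0, 0.1] rows>= 0.6 q [-0.37  0.24  1.72  0.    1.18 -0.01]
[-0.33504099  0.13791753 -2.35324734] 0.059283967179122585
```

View pics/pair.png

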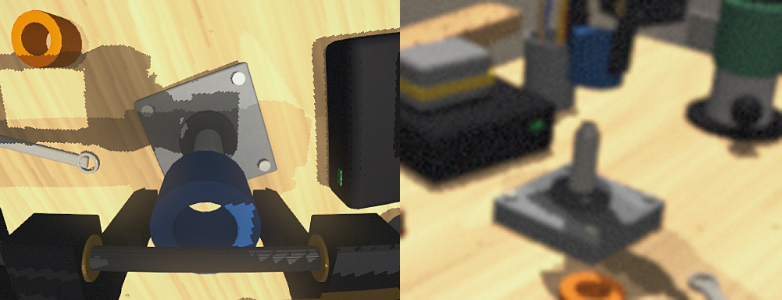

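```bash
python3 -m pendant '[[0,3.4,10,0,0,0],[0,3.4,20,0,0,0],[0,3.4,30,0,0,0],[0,3.4,38,0,0,0],[0,3.4,42,0,0,0],[0,3.4,42,0,0,0]]'
python3 - <<'E'
from h import *
for i in range(3): plan([.6131,-.2122,.0645],-21); eyes.grab_frame('wrist')
E
```

```text
clock: 9.72
ee_pos: [0.6138, -0.2136, 0.1473]
orientation: [-2.588, -1.78, 0.001]
force: [0.2, -0.9, -2.3]
width: 0.0593
pos [ 0.6138 -0.2136  0.1473] yaw -20.98 ROW [1.0, -1.1, 82.8, -0.0, -0.0, 0.0] rows>= 1.3 q [-0.37  0.29  1.75  0.    1.11 -0.01]
pos [ 0.6141 -0.2137  0.1478] yaw -20.98 ROW [1.0, -1.5, 83.3, 0.0, -0.0, 0.0] rows>= 1.3 q [-0.37  0.29  1.75  0.    1.11 -0.01]
pos [ 0.6143 -0.2138  0.148 ] yaw -20.98 ROW [1.0, -1.7, 83.5, 0.0, 0.0, 0.0] rows>= 1.3 q [-0.37  0.29  1.75  0.    1.11 -0.01]
```

```bash
python3 -m pendant '[[1,-1.4,3,0,0,0],[1,-1.4,6,0,0,0],[1,-1.4,9,0,0,0],[1,-1.4,12,0,0,0],[1,-1.4,15,0,0,0],[1,-1.4,17,0,0,0],[1,-1.4,17,0,0,0],[1,-1.4,17,0,0,0]]'
python3 - <<'E'
from h import *
for i in range(2): plan([.6131,-.2122,.0645],-21); print(ctrl.get_obs()['force'].round(1),ctrl.get_obs()['ft_torque'].round(2)); eyes.grab_frame('wrist')
E
```

```text
clock: 10.88
ee_pos: [0.6132, -0.2122, 0.1308]
orientation: [2.588, 1.78, 0.0]
force: [-1.1, 0.4, -1.9]
width: 0.0594
pos [ 0.6132 -0.2122  0.1308] yaw -20.97 ROW [0.0, -0.1, 66.3, 0.0, 0.0, 0.0] rows>= 1.1 q [-0.37  0.3   1.77 -0.    1.08 -0.01]
[-1.1  0.4 -1.9] [-0.07  0.12  0.02]
pos [ 0.6132 -0.2123  0.1309] yaw -20.97 ROW [0.0, -0.1, 66.4, 0.0, 0.0, 0.0] rows>= 1.1 q [-0.37  0.3   1.77 -0.    1.08 -0.01]
[ 0.3  0.2 -2.7] [-0.07  0.07 -0.02]
```

```bash
python3 -m pendant '[[0,0,3,0,0,0],[0,0,6,0,0,0],[0,0,9,0,0,0],[0,0,12,0,0,0],[0,0,15,0,0,0],[0,0,18,0,0,0],[0,0,21,0,0,0],[0,0,24,0,0,0],[0,0,24,0,0,0]]'
python3 - <<'E'
from h import *
for i in range(2): plan([.6131,-.2122,.0645],-21); print(ctrl.get_obs()['force'].round(1),ctrl.get_obs()['ft_torque'].round(2)); eyes.grab_frame('wrist')
E
```

```text
clock: 12.1
ee_pos: [0.6128, -0.2121, 0.1063]
orientation: [-2.588, -1.78, 0.001]
force: [1.1, 0.9, -3.3]
width: 0.0596
pos [ 0.6128 -0.2121  0.1063] yaw -20.97 ROW [0.0, 0.3, 41.8, -0.0, 0.0, 0.0] rows>= 0.7 q [-0.37  0.32  1.78 -0.    1.03 -0.01]
[ 1.1  0.9 -3.3] [-0.09  0.09 -0.01]
pos [ 0.613  -0.2121  0.1065] yaw -20.97 ROW [-0.0, 0.1, 42.0, -0.0, 0.0, 0.0] rows>= 0.7 q [-0.37  0.32  1.78 -0.    1.03 -0.01]
[-0.8  0.4 -2.2] [-0.06  0.1   0.03]
```

```bash
python3 -m pendant '[[0,0,5,0,0,0],[0,0,10,0,0,0],[0,0,15,0,0,0],[0,0,20,0,0,0],[0,0,25,0,0,0],[0,0,30,0,0,0],[0,0,34,0,0,0],[0,0,37,0,0,0],[0,0,39,0,0,0],[0,0,40,0,0,0],[0,0,41,0,0,0],[0,0,41,0,0,0]]'
python3 - <<'E'
from h import *
for i in range(2): plan([.6131,-.2122,.0645],-21); print(ctrl.get_obs()['force'].round(1),ctrl.get_obs()['ft_torque'].round(2)); eyes.grab_frame('wrist')
E
```

```text
clock: 13.7
ee_pos: [0.6131, -0.2122, 0.0657]
orientation: [2.589, 1.78, 0.0]
force: [-0.5, 0.4, -2.7]
width: 0.0595
pos [ 0.6131 -0.2122  0.0657] yaw -20.97 ROW [-0.0, -0.0, 1.2, 0.0, 0.0, 0.0] rows>= 0.0 q [-0.37  0.37  1.81 -0.    0.96 -0.01]
[-0.5  0.4 -2.7] [-0.1   0.09 -0.05]
pos [ 0.6131 -0.2122  0.0658] yaw -20.97 ROW [0.0, -0.0, 1.3, 0.0, 0.0, 0.0] rows>= 0.0 q [-0.37  0.37  1.81 -0.    0.96 -0.01]
[-0.1  0.3 -3. ] [-0.04  0.12 -0.03]
```

```bash
python3 -m pendant '[[0,0,0.5,0,0,0],[0,0,1,0,0,0],[0,0,1.3,0,0,0],[0,0,1.3,0,0,0]]'
python3 - <<'E'
from h import *
for i in range(2): plan([.6131,-.2122,.0645],-21); print(ctrl.get_obs()['force'].round(1),ctrl.get_obs()['ft_torque'].round(2)); eyes.grab_frame('wrist')
E
```

```text
clock: 14.3
ee_pos: [0.6132, -0.2122, 0.0652]
orientation: [2.588, 1.78, 0.0]
force: [-3.0, 1.0, 5.0]
width: 0.0597
pos [ 0.6132 -0.2122  0.0652] yaw -20.97 ROW [0.0, -0.1, 0.7, 0.0, 0.0, 0.0] rows>= 0.0 q [-0.37  0.37  1.81 -0.    0.96 -0.01]
[-3.  1.  5.] [ 0.05  0.58 -0.04]
pos [ 0.6132 -0.2122  0.0652] yaw -20.97 ROW [0.0, -0.1, 0.7, 0.0, 0.0, 0.0] rows>= 0.0 q [-0.37  0.37  1.81 -0.    0.96 -0.01]
[-3.8  1.2  5.7] [0.06 0.54 0.01]
```

Contact: the force has swung up by 8 N at the expected height. Release and rise.

```bash
python3 -m pendant '[[0,0,0,0,0,0],[0,0,0,0,0,0],[0,0,0,0,0,0],[0,0,0,0,0,0],[0,0,-10,0,0,0],[0,0,-35,0,0,0],[0,0,-80,0,0,0],[0,0,-130,0,0,0],[0,0,-150,0,0,0],[0,0,-150,0,0,0],[0,0,-150,0,0,0]]' 88
python3 - <<'E'
from h import *
s=ctrl.get_obs(); c=eyes.calibration('wrist'); f=eyes.grab_frame('wrist'); cv2.imwrite('pics/w5.png',f)
d=models.masks_of('blue_collar','wrist')
for e in d: 
    b=e['box'];print(np.round(b),e['conf'],fitcollar(c,e['mask'],.05,onplane(c,[(b[0]+b[2])/2,(b[1]+b[3])/2],.07)[:2],.045))
plan([.469,.284,.19],-21); plan([.469,.284,.19],31)
E
```

```text
clock: 15.78
ee_pos: [0.6118, -0.2117, 0.212]
orientation: [-2.586, -1.778, 0.003]
force: [-0.6, -1.1, 0.2]
width: 0.0881
[ 29.  17. 110.  88.] 0.8 (array([ 0.50744115, -0.05911817]), np.float64(0.3848536818430288))
[226. 149. 301. 221.] 0.68 (array([ 0.61436958, -0.21322018]), np.float64(0.08465326706355708))
pos [ 0.6116 -0.2116  0.2114] yaw -20.97 ROW [411.8, -310.4, 22.9, -0.3, 0.0, 0.0] rows>= 8.3 q [-0.37  0.23  1.69 -0.    1.22 -0.01]
pos [ 0.6116 -0.2116  0.2114] yaw -20.97 ROW [411.8, -310.4, 22.9, -0.3, -0.1, -52.0] rows>= 8.3 q [-0.37  0.23  1.69 -0.    1.22 -0.01]
```

View pics/w5.png

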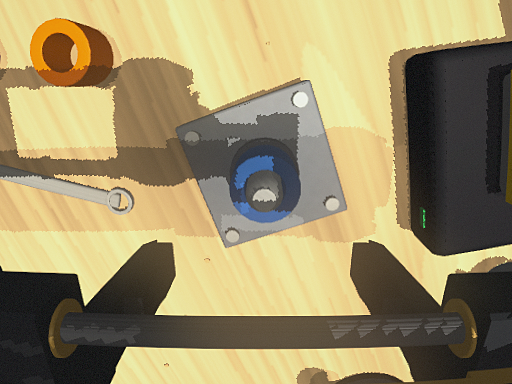

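Blue sits over the flange at (265,185) with the spindle through it. Now to the brass collar.

```bash
python3 -m pendant '[[45,-34,0,0,0,0],[412,-310,22,0,0,0],[412,-310,22,0,0,0],[412,-310,22,0,0,0],[412,-310,22,0,0,0],[412,-310,22,0,0,0],[412,-310,22,0,0,0],[412,-310,22,0,0,0],[412,-310,22,0,0,0],[412,-310,22,0,0,0],[412,-310,22,0,0,0],[412,-310,22,0,0,0]]'
python3 - <<'E'
from h import *
s=ctrl.get_obs(); c=eyes.calibration('wrist'); f=eyes.grab_frame('wrist'); cv2.imwrite('pics/w6.png',f); print(s['ee_pos'])
for e in models.masks_of('brass_collar','wrist')[:3]:
    b=e['box']; x,er=fitcollar(c,e['mask'],.028,onplane(c,[(b[0]+b[2])/2,(b[1]+b[3])/2],.014)[:2]); print(np.round(b),e['conf'],f[e['mask']].mean(0).round(),x,er)
    if er<.2: plan([*x,.004],-21)
E
```

```text
clock: 17.38
ee_pos: [0.4714, 0.2822, 0.192]
orientation: [2.59, 1.778, -0.001]
force: [-0.5, 0.8, 0.2]
width: 0.088
[0.47136615 0.28221286 0.19201666]
[232. 136. 295. 203.] 0.95 [ 57. 113. 144.] [0.47373303 0.28411276] 0.08490183321213977
pos [0.4715 0.2824 0.1924] yaw -21.07 ROW [2.4, 1.5, 188.4, 0.0, 0.0, -0.1] rows>= 3.0 q [ 0.49  0.06  1.92 -0.    1.15  0.86]
[415. 197. 485. 259.] 0.57 [35. 40. 44.] [0.63659764 0.14835853] 0.0829216915056085
pos [0.4715 0.2824 0.1924] yaw -21.07 ROW [-65.7, 202.2, 188.4, 0.0, 0.0, -0.1] rows>= 4.5 q [ 0.49  0.06  1.92 -0.    1.15  0.86]
```

View pics/w6.png

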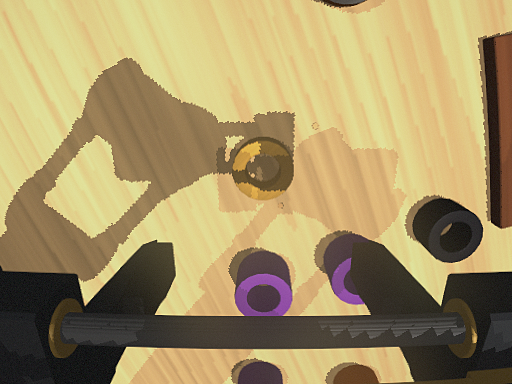

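Brass lies at (263,169), clear to left and right.

```bash
python3 -m pendant '[[2.4,0.9,50,0,0,0],[2.4,0.9,105,0,0,0],[2.4,0.9,150,0,0,0],[2.4,0.9,172,0,0,0],[2.4,0.9,182,0,0,0],[2.4,0.9,187,0,0,0],[2.4,0.9,187,0,0,0],[2.4,0.9,187,0,0,0]]'
python3 - <<'E'
from h import *
plan([.4737,.2841,.004],-21)
E
python3 -m pendant '[[0,0,0,0,0,0],[0,0,0,0,0,0],[0,0,0,0,0,0],[0,0,0,0,0,0],[0,0,0,0,0,0],[0,0,0,0,0,0],[0,0,0,0,0,0]]' 50 40
python3 - <<'E'
from h import *
plan([.4737,.2841,.004],-21)
E
```

```text
clock: 18.48
ee_pos: [0.4737, 0.2859, 0.0066]
orientation: [2.588, 1.78, 0.004]
force: [-0.2, 0.4, 1.2]
width: 0.0883
pos [0.4737 0.2859 0.0066] yaw -20.97 ROW [-1.7, 0.6, 2.6, 0.1, -0.1, 0.0] rows>= 0.1 q [0.5  0.29 2.05 0.   0.8  0.86]
clock: 19.35
ee_pos: [0.4728, 0.2855, 0.0056]
orientation: [-2.589, -1.78, -0.0]
force: [-1.4, 1.1, 3.6]
width: 0.0593
pos [0.4728 0.2855 0.0056] yaw -20.97 ROW [-1.0, 1.4, 1.6, -0.0, -0.0, 0.0] rows>= 0.0 q [0.5  0.29 2.05 0.   0.8  0.86]
```

```bash
python3 -m pendant '[[0,0,-30,0,0,0],[0,0,-80,0,0,0],[0,0,-130,0,0,0],[0,0,-175,0,0,0],[0,0,-190,0,0,0],[0,0,-190,0,0,0]]'
python3 - <<'E'
from h import *
plan([.6133,-.2117,.19],-21); print(ctrl.get_obs()['force'])
E
```

```text
clock: 20.1
ee_pos: [0.4727, 0.2853, 0.1948]
orientation: [2.588, 1.78, 0.0]
force: [-0.2, 0.9, -4.7]
width: 0.0592
pos [0.4727 0.2853 0.1948] yaw -20.97 ROW [-413.7, 309.2, 4.9, 0.0, 0.0, 0.0] rows>= 8.3 q [ 0.5   0.06  1.92 -0.    1.16  0.86]
[-0.21287344  0.85927778 -4.72784325]
```

```bash
python3 -m pendant '[[-25,19,0,0,0,0],[-65,49,0,0,0,0],[-110,82,0,0,0,0],[-155,116,0,0,0,0],[-200,150,0,0,0,0],[-245,183,0,0,0,0],[-290,217,0,0,0,0],[-335,250,0,0,0,0],[-375,280,0,0,0,0],[-402,300,0,0,0,0],[-413.7,309.2,0,0,0,0],[-413.7,309.2,0,0,0,0]]' 
python3 -m pendant '[[0,0,5,0,0,0],[0,0,15,0,0,0],[0,0,20,0,0,0],[0,0,20,0,0,0],[0,0,20,0,0,0]]'
python3 - <<'E'
from h import *
plan([.6133,-.2117,.1295],-21); s=ctrl.get_obs(); print(s['force'],s['width'])
f=eyes.grab_frame('wrist'); plan([.6133,-.2117,.1295],-21); cv2.imwrite('pics/w7.png',f)
E
```

```text
clock: 21.6
ee_pos: [0.6122, -0.2115, 0.1926]
orientation: [-2.586, -1.776, 0.004]
force: [-0.4, 0.3, -4.2]
width: 0.0589
clock: 22.22
ee_pos: [0.6136, -0.2114, 0.1756]
orientation: [2.588, 1.78, 0.0]
force: [0.4, -0.3, -5.2]
width: 0.0591
pos [ 0.6136 -0.2114  0.1756] yaw -20.95 ROW [-0.3, -0.2, 46.1, 0.0, 0.0, 0.0] rows>= 0.7 q [-0.37  0.26  1.73 -0.    1.15 -0.  ]
[ 0.38815256 -0.2699472  -5.1879204 ] 0.05906604088094769
pos [ 0.6137 -0.2115  0.1758] yaw -20.96 ROW [-0.3, -0.3, 46.3, 0.0, 0.0, 0.0] rows>= 0.7 q [-0.37  0.26  1.73  0.    1.15 -0.  ]
```

View pics/w7.png

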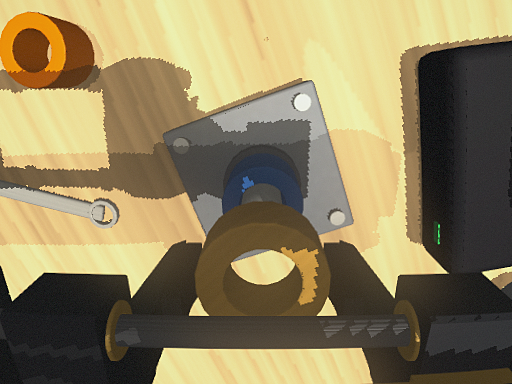

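Brass is held level near (262,260), above the spindle. Lower it.

```bash
python3 -m pendant '[[-0.3,-0.3,8,0,0,0],[-0.3,-0.3,18,0,0,0],[-0.3,-0.3,28,0,0,0],[-0.3,-0.3,36,0,0,0],[-0.3,-0.3,42,0,0,0],[-0.3,-0.3,46,0,0,0],[-0.3,-0.3,49,0,0,0],[-0.3,-0.3,52,0,0,0],[-0.3,-0.3,54,0,0,0],[-0.3,-0.3,56,0,0,0],[-0.3,-0.3,56,0,0,0]]'
python3 - <<'E'
from h import *
for i in range(2): plan([.6133,-.2117,.1006],-21); print(ctrl.get_obs()['force'].round(1),ctrl.get_obs()['ft_torque'].round(2)); eyes.grab_frame('wrist')
E
```

```text
clock: 23.65
ee_pos: [0.6129, -0.2117, 0.1193]
orientation: [-2.588, -1.78, 0.0]
force: [0.0, 0.2, -4.8]
width: 0.0594
pos [ 0.6129 -0.2117  0.1193] yaw -20.97 ROW [0.1, 0.4, 18.7, -0.0, 0.0, 0.0] rows>= 0.3 q [-0.37  0.31  1.78 -0.    1.06 -0.  ]
[ 0.   0.2 -4.8] [-0.06  0.08 -0.  ]
pos [ 0.613  -0.2117  0.1194] yaw -20.97 ROW [0.1, 0.3, 18.8, -0.0, -0.0, 0.0] rows>= 0.3 q [-0.37  0.31  1.78  0.    1.06 -0.  ]
[ 0.4  0.7 -5. ] [-0.09  0.07  0.02]
```

```bash
python3 -m pendant '[[0.1,0.2,2.5,0,0,0],[0.1,0.2,5,0,0,0],[0.1,0.2,7.5,0,0,0],[0.1,0.2,10,0,0,0],[0.1,0.2,12.5,0,0,0],[0.1,0.2,15,0,0,0],[0.1,0.2,16.5,0,0,0],[0.1,0.2,17.5,0,0,0],[0.1,0.2,18,0,0,0],[0.1,0.2,18,0,0,0]]'
python3 - <<'E'
from h import *
for i in range(2): plan([.6133,-.2117,.1006],-21); print(ctrl.get_obs()['force'].round(1),ctrl.get_obs()['ft_torque'].round(2)); eyes.grab_frame('wrist')
E
```

```text
clock: 25.0
ee_pos: [0.6133, -0.2117, 0.1014]
orientation: [2.589, 1.78, 0.0]
force: [-0.4, 1.4, -5.2]
width: 0.0591
pos [ 0.6133 -0.2117  0.1014] yaw -20.97 ROW [0.0, 0.0, 0.8, 0.0, 0.0, 0.0] rows>= 0.0 q [-0.37  0.33  1.79 -0.    1.03 -0.  ]
[-0.4  1.4 -5.2] [-0.04  0.12 -0.  ]
pos [ 0.6133 -0.2117  0.1015] yaw -20.97 ROW [0.0, 0.0, 0.9, 0.0, 0.0, 0.0] rows>= 0.0 q [-0.37  0.33  1.79 -0.    1.03 -0.  ]
[-0.2  0.5 -4.8] [-0.08  0.17 -0.05]
```

```bash
python3 -m pendant '[[0,0,0.5,0,0,0],[0,0,1,0,0,0],[0,0,1.3,0,0,0],[0,0,1.3,0,0,0]]'
python3 - <<'E'
from h import *
for i in range(2): plan([.6133,-.2117,.1006],-21); print(ctrl.get_obs()['force'].round(1),ctrl.get_obs()['ft_torque'].round(2)); eyes.grab_frame('wrist')
E
```

```text
clock: 25.6
ee_pos: [0.6133, -0.2118, 0.1006]
orientation: [2.588, 1.78, 0.0]
force: [-2.8, 0.5, -0.6]
width: 0.0594
pos [ 0.6133 -0.2118  0.1006] yaw -20.97 ROW [0.0, -0.0, 0.0, 0.0, 0.0, 0.0] rows>= 0.0 q [-0.37  0.33  1.79 -0.    1.02 -0.  ]
[-2.8  0.5 -0.6] [ 0.04  0.46 -0.05]
pos [ 0.6133 -0.2117  0.1007] yaw -20.97 ROW [0.0, -0.1, 0.1, 0.0, 0.0, 0.0] rows>= 0.0 q [-0.37  0.33  1.79 -0.    1.02 -0.  ]
[-0.8  0.4  0.8] [ 0.03  0.37 -0.02]
```

Contact at the expected height. Release and rise clear.

```bash
python3 -m pendant '[[0,0,0.3,0,0,0],[0,0,0.3,0,0,0],[0,0,0.3,0,0,0],[0,0,0.3,0,0,0],[0,0,0.3,0,0,0],[0,0,-10,0,0,0],[0,0,-35,0,0,0],[0,0,-80,0,0,0],[0,0,-120,0,0,0],[0,0,-120,0,0,0],[0,0,-120,0,0,0]]' 88
python3 - <<'E'
from h import *
c=eyes.calibration('wrist'); f=eyes.grab_frame('wrist'); k=eyes.calibration('side'); g=eyes.grab_frame('side')
for l,h,z in(('brass_collar',.028,.095),('blue_collar',.05,.045)):
  for n,cc in(('wrist',c),('side',k)):
    for e in models.masks_of(l,n)[:5]:
        b=e['box']
        if not(n=='wrist' and 190<b[0]<300 or n=='side' and b[0]>290 and b[3]<200): continue
        print(l,n,np.round(b),round(e['conf'],2),fitcollar(cc,e['mask'],h,np.array([.613,-.212]),z))
q=proj(k,ring(.028,.095)+[.613,-.2125,0]); print('side predicted brass box',q.min(0),q.max(0))
q=proj(c,ring(.028,.095)+[.613,-.2125,0]); print('wrist predicted brass box',q.min(0),q.max(0))
cv2.imwrite('pics/fin.png',np.hstack([cv2.resize(f,(400,300)),cv2.resize(g[100:210,250:390],(382,300),interpolation=cv2.INTER_CUBIC)]))
E
```

```text
clock: 27.08
ee_pos: [0.613, -0.2116, 0.2201]
orientation: [2.589, 1.78, -0.0]
force: [0.2, 1.2, -0.8]
width: 0.0881
brass_collar wrist [222. 156. 304. 235.] 0.96 (array([ 0.61451062, -0.21321651]), np.float64(0.07847764474521372))
brass_collar side [307. 142. 329. 159.] 0.74 (array([ 0.61031254, -0.20676735]), np.float64(0.2104705882352941))
blue_collar wrist [235. 146. 291. 192.] 0.83 (array([ 0.61475253, -0.21154241]), np.float64(3.8836774444877293))
blue_collar side [308. 156. 328. 173.] 0.78 (array([ 0.61207384, -0.21132733]), np.float64(0.596178026766262))
side predicted brass box [307.6270867 139.4414644] [329.19567815 156.59224341]
wrist predicted brass box [221.77246287 152.45731675] [299.74281666 233.63606369]
```

View pics/fin.png

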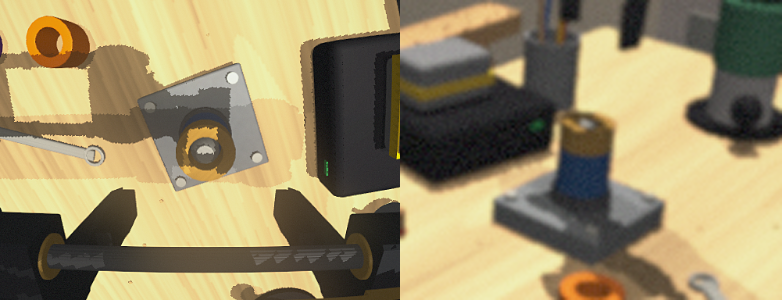

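Brass sits directly on blue, and blue on the flange, with the gripper clear of both. Handing in.

```bash
python3 -c "
from h import *
print(workorder.close_job())"
```

```text
the job is handed in; nothing more can be done
None
```

I lowered the blue collar under grip until it touched the flange, released it, then did the same with the brass collar onto the blue one. I handed the job in at about 27 s of robot time; close_job gives no verdict.

**Checks that agreed:**
- **Seating:** each collar made contact within 0.5 mm of the expected height, with side forces below 4 N.
- **Last pictures:** the wrist and side views show brass on blue on the flange. The gripper is open about 100 mm above the stack, and tool force is near zero.
- **Position:** the wrist-camera fit puts brass about 1 mm from the estimated spindle axis.

**Checks that were weak or disagreed:**
- **Side camera:** its box for brass lies about 2.5 px lower than predicted. Its fit is off by 3 mm in x and 6 mm in y. I put this down to calibration and the coarse picture, because that spot is impossible with the spindle in the bore.
- **Blue after stacking:** brass mostly hides it, so its final fits were unusable. It was well placed in the picture taken before brass went on.
- **Loose items:** I did not re-measure them. The robot met no unexpected force, and the orange collar and the part of the wrench that shows look unmoved in the last wrist picture.

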